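Thread the return spring onto the chopper's guide rod

ROBOT

A 6-joint arm with a two-finger parallel gripper is mounted at the origin on a cart in front of the work surface, level with it; the furniture and walls round the work are solid. World frame = base frame: x ahead of the robot, y to its left, z up, the work surface at z = 0. Lengths are in m, angles in rad, forces in N, time in s.
With the tool pointing down it reaches from about 0.35 to 0.975 m from the base axis. Payload 4.9 kg.
Tool frame: the origin (TCP) lies at the very end of the fingers, on their centre line; the grasp point (between the pads) lies 19 mm behind it (ctrl.grasp_offset is the distance from the TCP to the grasp point, in m); z points along the fingers, y is the line along which they close (so a half turn about z gives the same grasp; the last joint's range is limited). The gripper opens to 85 mm and grips with 20 to 120 N. Pads are 22 mm wide; open, the fingers measure 114 mm over their backs; the gripper's body (76 mm by 85 mm) begins 54 mm behind the grasp point. The pads swing forward as they close: fully open they stand 13 mm farther back than shut.
Start: joints at [1.191, 0.053, 1.613, -0, 1.476, -0.119], TCP at [0.161, 0.604, 0.231] pointing down, gripper open.
Joint ranges: [-3.01, 3.01], [-1.01, 2.22], [0.06, 2.58], [-1.02, 4.17], [0.09, 2.62], [-3.14, 3.14]. Speed limits (rad/s): [2.57, 2.57, 3.14, 3.14, 3.14, 3.14].

INTERFACE

Orientations are given as a rotation vector (axis times angle).
In Python, from station import ctrl, optics gives the robot as it stands.
- The arm moves only by the shell command python3 -m handwheel 'ROWS' [OPENING] [FORCE]. ROWS is JSON, a list of rows, each an object of numbers: "tx", "ty", "tz": the shift along the tool's x, y, z in mm; "roll": the turn about the tool's z in rad. A call has 1 to 12 rows; each row shifts and turns the commanded pose from where the row before left it, along the tool's axes as they then stand; what a row does not reach is not made up. A row lasts 1/12 s, in which the tool goes at most 41.7 mm and 7.16 degrees, less where a joint would pass 70% of its speed; a pose out of reach is approached as far as the arm can. A call with a gripper value outside its range is refused whole. OPENING is the finger opening in mm, from 0 to 85.4, set as the call begins (- or left out, the last holds). The fingers move at their own pace and stop on an object; FORCE is the grip in N (left out, the last holds). Time passes only in rows, so rows that do not move let the fingers close. It gives the time, the measured TCP pose, the force, the opening and the grip force at its end, in the units of the state.
- ctrl.get_obs(): the state, without advancing time (a new reading comes with each control period).
- optics.get_image(name): name is "side" or "top" or "wrist"; returns (picture, depth): 480x640x3 uint8, red, green, blue; 480x640 float32, m along the optical axis (not along the pixel's ray), 0 where there is no reading.
- optics.camera_params(name): a dict with "mtx" (3x3 intrinsics, pixels), "extrinsics" (4x4, takes a point from camera to world coordinates); the wrist camera has in their place "tool_from_camera" (4x4, takes a point from camera to tool coordinates, whose origin is the TCP and whose axes are the flange's). Camera axes: x right, y down, z forward; pixel columns grow to the right and rows downward; lengths in m; the calibration is good to about 2 mm. A picture is of the moment at which its call begins: read the wrist's pose just before it. camera_params takes no time and is no camera call.
- ctrl.finish_job(): hands the job in; it is judged then, once.
The state is a dict: "t": time; "q": joint angles; "dq": joint speeds; "effort": joint torques, N m; "tool_pos": TCP position; "tool_rot": TCP orientation; "contact_force": force on the tool from outside, world axes, zero at the start; "wrist_torque": the same for the moment, N m; "opening": finger opening in m; "grip_force": force on a finger pad.
Only numpy, scipy, OpenCV 4.12 (cv2) and the standard library are available. Lean on these libraries where they do the work, as an engineer would, in place of code of your own. Each camera call takes 0.05 s, during which the arm holds its last target. There are 200 camera calls.

TASK

Fit the return spring on the hand chopper: lift the coil spring off the worktop, thread it upright over the end of the chopper's guide rod with the bent-in wire end at its foot going through the notches of the two collars, and let it go standing fully home on the base. Whenever it snags on a collar, twist it a little under a light push until it drops through; never force it by pushing or twisting hard, and do not squash its coils solid. Leave the mug, the salt shaker and the coffee pod where they are.

Things in the scene. Friction and masses are not known exactly. Their poses are not given: they have to be found in the camera images.
- press: Base of a press-down hand chopper, held fast to the worktop: white disc 110 mm across, 12 mm high, with an upright steel guide rod 10 mm across in its middle (rounded tip 80 mm above the worktop) that carries two steel collars. Origin: centre of the underside, z up. A 16 mm grey rib on the disc, 36 mm from the axis, marks its front, the -x side.
- seat (a point): Centre of the disc's top, 12 mm above press, where the spring's foot shall stand, inside a low rim (3 mm high, 40 mm inside). Same axes as press.
- upper_collar (a point): On the rod's axis at the top face of the upper collar, 57 mm above press. Both collars: 21 mm across, 5 mm thick, tight (do not turn), each with one notch 6 mm wide, open at the edge, down to the rod and right through. The point has the axes of press, NOT the notch's direction: each notch lies up to 0.9 rad either way from -x, each by its own unmeasured amount; feel or see it.
- lower_collar (a point): On the rod's axis at the top face of the lower collar, 35 mm above press. It has the same shape; its notch is turned independently of the upper one's, also up to 0.9 rad either way from -x of press and not measured.
- spring: Foot of the steel compression spring, loose, upright on the worktop: 58 mm tall, 32 mm outside, 26 mm inside, wire 3 mm, about 90 g. Origin: on the axis at the underside, z up. On its -x side the wire end is bent radially inward to 7 mm from the axis, so it passes a collar only through the notch. The coils of the lower half give about 1 N per mm and are solid after 12 mm.
- spring_top (a point): Centre of the spring's top, on its axis, 58 mm above the foot when not squashed, with the spring's axes. The upper half of the spring (30 mm above the foot and higher) does not give: grip it there across its outside, any way round. The top wire end is bent inward too, straight above the foot's, and stays above the upper collar when the spring is home.
- mug: White mug, 83 mm wide and 70 mm high, a bystander behind the work; origin at the centre of its underside.
- salt_shaker: Salt shaker, 44 mm across, 90 mm high, a bystander behind the work; origin at the centre of its underside.
- pod: White coffee pod, 51 mm across, 43 mm high, a bystander left of the work; origin at the centre of its underside.

How it is judged:
By the outcome, as a careful person would: the job done as asked, in the order asked, and still so for the second after the job is handed in, with the robot touching nothing.
It also fails if it takes over 67 s, if anything falls off the work surface, if the arm or the gripper's body presses on something with over 40 N, if the wrist force passes 120 N, or if a joint passes its speed limit or range.

## Working session

There is one attempt and no reset: what is moved stays moved. The work goes in short steps, Python scripts to look and compute and a shell command to move; the robot and the scene stay as the last step left them, time stands still between calls to the robot, and variables do not carry over. Pictures are saved under pics/ and viewed, at most 10 in all, crops included, and the job is handed in when it is done.

```bash
ls; mkdir -p pics; python3 - <<'E'
from station import ctrl, optics
import numpy as np, cv2
o=ctrl.get_obs(); print({k:np.round(v,3) for k,v in o.items()}, ctrl.grasp_offset)
ims=[]
for n in ["side","top","wrist"]:
    im,d=optics.get_image(n); np.savez(f"pics/{n}0.npz",im=im,d=d)
    p=optics.camera_params(n); print(n,{k:np.round(v,3).tolist() for k,v in p.items()})
    cv2.imwrite(f"pics/{n}0.png",im[:,:,::-1])
E
```

```text
pics
{'t': np.float64(0.0), 'q': array([ 1.191,  0.053,  1.614,  0.   ,  1.476, -0.119]), 'dq': array([-0.   ,  0.   , -0.   , -0.001,  0.002, -0.001]), 'effort': array([-3.0000e-03, -3.9368e+01, -3.7017e+01, -0.0000e+00,  7.0000e-03,
       -0.0000e+00]), 'tool_pos': array([0.161, 0.603, 0.23 ]), 'tool_rot': array([-4.080e-01, -3.114e+00,  3.000e-03]), 'contact_force': array([ 0.799, -0.667, -0.688]), 'wrist_torque': array([ 0.005, -0.04 ,  0.041]), 'grip_force': np.float64(0.0), 'opening': np.float64(0.085)} 0.0187
side {'mtx': [[510.304, 0.0, 325.356], [0.0, 510.304, 237.93], [0.0, 0.0, 1.0]], 'extrinsics': [[-0.24, -0.802, 0.547, 0.052], [-0.971, 0.192, -0.145, 0.3], [0.012, -0.566, -0.825, 0.862], [0.0, 0.0, 0.0, 1.0]]}
top {'mtx': [[483.906, 0.0, 321.851], [0.0, 483.906, 238.734], [0.0, 0.0, 1.0]], 'extrinsics': [[0.153, -0.966, 0.21, 0.387], [-0.988, -0.149, 0.033, 0.127], [-0.0, -0.213, -0.977, 0.897], [0.0, 0.0, 0.0, 1.0]]}
wrist {'mtx': [[408.368, 0.0, 323.15], [0.0, 408.368, 235.146], [0.0, 0.0, 1.0]], 'tool_from_camera': [[0.001, -0.965, -0.264, 0.068], [1.0, 0.001, 0.001, 0.0], [-0.0, -0.264, 0.965, -0.142], [0.0, 0.0, 0.0, 1.0]]}
```

View pics/top0.png

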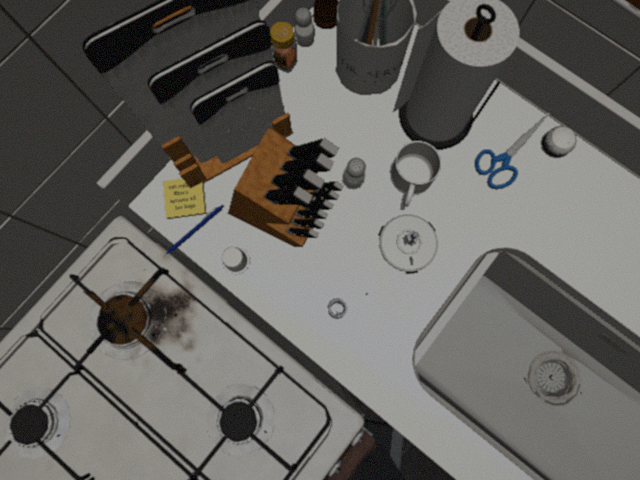

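View pics/side0.png

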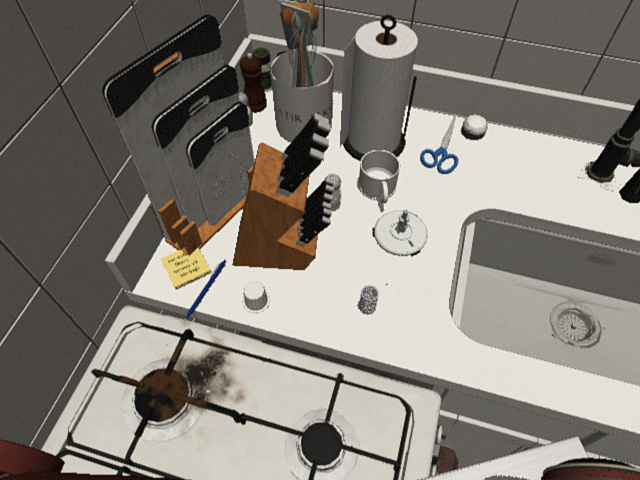

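Top view: spring at (337,308), press disc at (408,242) with its rib at (411,261), mug (415,165), shaker (355,172) and pod (234,258).

```bash
cat > h.py <<'E'
import numpy as np, cv2
from station import ctrl, optics
from scipy.spatial.transform import Rotation as R
def ext(n,o=None):
    p=optics.camera_params(n)
    if n!="wrist": return p["mtx"],p["extrinsics"]
    T=np.eye(4); T[:3,:3]=R.from_rotvec(o["tool_rot"]).as_matrix(); T[:3,3]=o["tool_pos"]
    return p["mtx"],T@p["tool_from_camera"]
def cloud(d,K,E):
    v,u=np.mgrid[:480,:640]
    P=np.stack([(u-K[0,2])/K[0,0]*d,(v-K[1,2])/K[1,1]*d,d],-1)
    P=P@E[:3,:3].T+E[:3,3]; P[d<=0]=np.nan; return P
def onplane(uv,z,K,E):
    r=E[:3,:3]@np.linalg.inv(K)@np.array([*uv,1.]); return E[:3,3]+r*(z-E[2,3])/r[2]
def proj(p,K,E):
    c=K@(E[:3,:3].T@(np.asarray(p)-E[:3,3])); return c[:2]/c[2]
E
python3 - <<'E'
from h import *
crops=[]
for n,c,s in [("top",(337,308),(408,242)),("side",(369,300),(401,232))]:
    f=np.load(f"pics/{n}0.npz"); K,E=ext(n); P=cloud(f["d"],K,E)
    a=onplane(c,0.05 if n=="top" else .03,K,E); b=onplane(s,0.012,K,E); print(n,"guess",a.round(3),b.round(3))
    for nm,g,r,lo,hi in [("spring",a,.04,.045,.075),("springall",a,.04,.008,.075),("disc",b,.075,.007,.018),("rod",b,.02,.02,.1),("table",a,.08,-.01,.008)]:
        m=(np.hypot(P[...,0]-g[0],P[...,1]-g[1])<r)&(P[...,2]>lo)&(P[...,2]<hi)
        q=P[m]
        if len(q)<3: print(nm,len(q)); continue
        cc,rr=cv2.minEnclosingCircle(q[:,:2].astype(np.float32))
        print(nm,len(q),np.round(cc,4),round(rr,4),"mean",q.mean(0).round(4),"zmax",q[:,2].max().round(4))
    im=f["im"][:,:,::-1]
    for u,v in (c,s): crops.append(cv2.resize(im[v-32:v+32,u-40:u+40],(400,300),interpolation=cv2.INTER_CUBIC))
cv2.imwrite("pics/c1.png",np.vstack([np.hstack(crops[:2]),np.hstack(crops[2:])]))
E
```

```text
top guess [0.452 0.11  0.05 ] [ 0.596 -0.004  0.012]
spring 109 [0.4522 0.1104] 0.0159 mean [0.4516 0.1104 0.0567] zmax 0.0609
springall 158 [0.452  0.1104] 0.016 mean [0.4521 0.1104 0.0478] zmax 0.0609
disc 2460 [ 0.5972 -0.0032] 0.0574 mean [ 0.5949 -0.0029  0.0123] zmax 0.0178
rod 145 [ 0.5968 -0.0038] 0.0106 mean [ 0.595  -0.0025  0.0555] zmax 0.0827
table 5820 [0.4518 0.1101] 0.08 mean [4.505e-01 1.101e-01 2.000e-04] zmax 0.0075
side guess [0.451 0.109 0.03 ] [ 0.594 -0.003  0.012]
spring 149 [0.4531 0.1093] 0.0166 mean [0.4529 0.1099 0.0533] zmax 0.0607
springall 383 [0.4531 0.1093] 0.0166 mean [0.4521 0.1102 0.0376] zmax 0.0607
disc 1637 [ 0.5964 -0.006 ] 0.057 mean [ 0.5924 -0.0016  0.0117] zmax 0.0179
rod 170 [ 0.5981 -0.0043] 0.0114 mean [ 0.5964 -0.0034  0.0514] zmax 0.0809
table 4767 [0.4513 0.1091] 0.08 mean [ 0.4469  0.1103 -0.0008] zmax 0.008
```

View pics/c1.png

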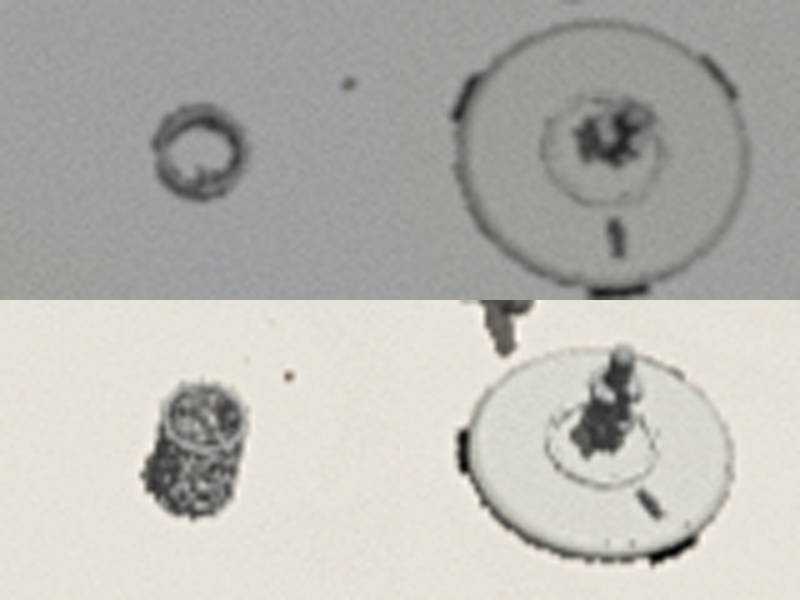

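```bash
python3 -m handwheel '[{"tx":-29,"ty":-28.6},{"tx":-29,"ty":-28.6},{"tx":-29,"ty":-28.6},{"tx":-29,"ty":-28.6},{"tx":-29,"ty":-28.6},{"tx":-29,"ty":-28.6},{"tx":-29,"ty":-28.6},{"tx":-29,"ty":-28.6},{"tx":-29,"ty":-28.6},{"tx":-29,"ty":-28.6},{"tx":-29,"ty":-28.6},{"tx":-29,"ty":-28.6}]'
python3 - <<'E'
from h import *
f=np.load("pics/top0.npz"); K,E=ext("top"); P=cloud(f["d"],K,E)
for n,(u,v) in dict(mug=(415,165),shak=(355,170),rib=(411,259),handle=(330,150),corner=(300,243),towel=(480,60)).items(): print(n,P[v,u].round(3))
print(onplane((411.2,257.4),.014,K,E))
E
```

```text
mug [0.749 0.001 0.013]
shak [0.693 0.115 0.089]
rib [ 0.564 -0.013  0.015]
handle [0.63  0.154 0.314]
corner [0.554 0.192 0.06 ]
towel [ 0.816 -0.037  0.272]
[ 0.56756057 -0.0127788   0.014     ]$[0]: bad value
```

```bash
python3 -m handwheel '[{"tx":-29,"ty":-28.6,"tz":0,"roll":0}]'; python3 -m handwheel --help | head -30
```

```text
t: 0.23
tool_pos: [0.1796, 0.5711, 0.2299]
tool_rot: [-0.401, -3.114, -0.0]
contact_force: [0.8, -1.2, 0.0]
opening: 0.0855
grip_force: 0.0invalid input: not JSON, or not a number
```

```bash
python3 -m handwheel '[{"tx":-29,"ty":-28.6,"tz":0,"roll":0},{"tx":-29,"ty":-28.6,"tz":0,"roll":0},{"tx":-29,"ty":-28.6,"tz":0,"roll":0},{"tx":-29,"ty":-28.6,"tz":0,"roll":0},{"tx":-29,"ty":-28.6,"tz":0,"roll":0},{"tx":-29,"ty":-28.6,"tz":0,"roll":0},{"tx":-29,"ty":-28.6,"tz":0,"roll":0},{"tx":-29,"ty":-28.6,"tz":0,"roll":0},{"tx":-29,"ty":-28.6,"tz":0,"roll":0},{"tx":-29,"ty":-28.6,"tz":0,"roll":0},{"tx":-29,"ty":-28.6,"tz":0,"roll":0},{"tx":-29,"ty":-28.6,"tz":0,"roll":0}]'
```

```text
t: 1.23
tool_pos: [0.4299, 0.1455, 0.2312]
tool_rot: [0.409, 3.115, 0.0]
contact_force: [0.2, 1.4, 0.8]
opening: 0.0853
grip_force: 0.0
```

```bash
cat > snap.py <<'E'
from h import *
import sys
def snap(tag,pt,half=60,scale=5):
    o=ctrl.get_obs(); im,d=optics.get_image("wrist")
    np.savez(f"pics/{tag}.npz",im=im,d=d,p=o["tool_pos"],r=o["tool_rot"])
    K,E=ext("wrist",o); u,v=proj(pt,K,E).astype(int); x0=max(0,u-int(half*4/3)); y0=max(0,v-half)
    c=im[y0:v+half,x0:u+int(half*4/3),::-1]
    cv2.imwrite(f"pics/{tag}.png",cv2.resize(c,None,fx=scale,fy=scale,interpolation=cv2.INTER_CUBIC))
    print(tag,"crop origin",x0,y0,"scale",scale,"centre",u,v)
E
python3 -c "
from snap import *
snap('s1',(.452,.11,.04))"
python3 -m handwheel '[{"tx":-32,"ty":-17,"tz":5,"roll":0},{"tx":-32,"ty":-17,"tz":5,"roll":0},{"tx":-32,"ty":-17,"tz":5,"roll":0},{"tx":-32,"ty":-17,"tz":5,"roll":0},{"tx":-32,"ty":-17,"tz":5,"roll":0},{"tx":-20,"ty":-8,"tz":5,"roll":0},{"tx":0,"ty":0,"tz":0,"roll":0},{"tx":0,"ty":0,"tz":0,"roll":0}]'
python3 -c "
from snap import *
snap('p1',(.597,-.0035,.04))"
```

```text
s1 crop origin 209 183 scale 5 centre 289 243
t: 1.95
tool_pos: [0.5793, 0.0108, 0.2002]
tool_rot: [-0.41, -3.112, -0.0]
contact_force: [-0.5, 0.6, -0.3]
opening: 0.0854
grip_force: 0.0
p1 crop origin 230 183 scale 5 centre 310 243
```

View pics/p1.png

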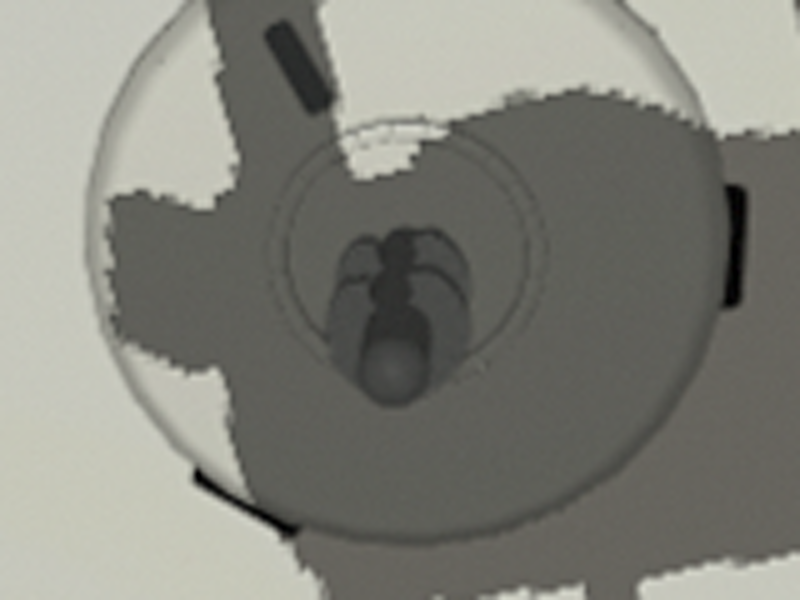

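View pics/s1.png

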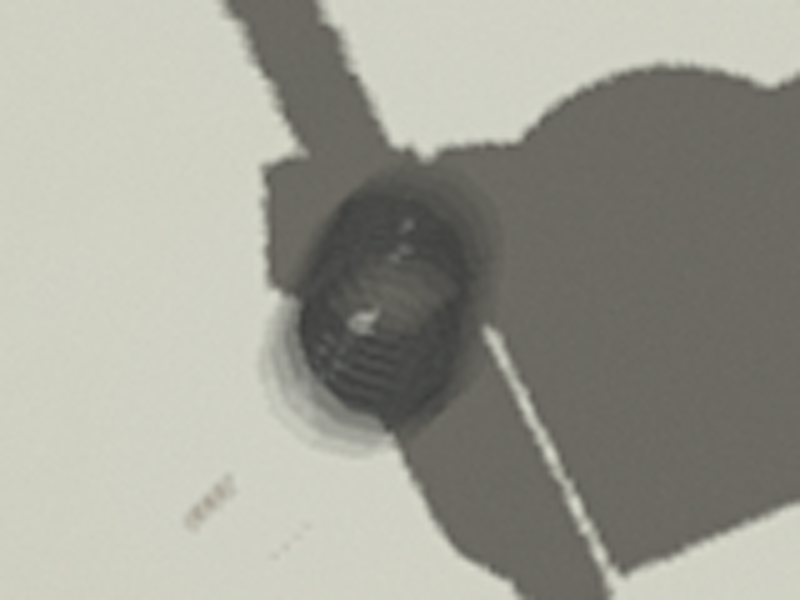

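p1 (crop at 5×) is clear: rod tip at (395,370), upper notch near (388,290), lower notch near (400,245), rib at (298,68). s1 is motion-blurred, so the spring needs a new look.

```bash
cat > ortho.py <<'E'
from h import *
def load(tag):
    f=np.load(f"pics/{tag}.npz"); K,E=ext("wrist",dict(tool_pos=f["p"],tool_rot=f["r"])); return f["im"],f["d"],K,E
def ortho(im,K,E,c,z,half,n=400):
    # picture of plane z: columns = -world y (left is +y), rows = -world x (top is +x)
    g=np.linspace(-half,half,n); X,Y=np.meshgrid(-g,-g,indexing="ij")
    p=np.stack([c[0]+X,c[1]+Y,np.full_like(X,z)],-1)-E[:3,3]
    q=p@E[:3,:3]@K.T; m=(q[...,:2]/q[...,2:]).astype(np.float32)
    return cv2.remap(im,m[...,0],m[...,1],cv2.INTER_CUBIC)
E
python3 - <<'E'
from ortho import *
im,d,K,E=load("p1")
w=lambda a,b,z: onplane((230+a/5,183+b/5),z,K,E).round(4)
print("tip",w(395,370,.0775),"rib ends",w(278,25,.014),w(325,110,.014))
# disc circle fit
edge=np.array([w(*q,.010) for q in [(88,230),(720,250),(160,435),(410,543),(640,455),(115,120),(690,120)]])
A=np.c_[2*edge[:,:2],np.ones(len(edge))]; s=np.linalg.lstsq(A,(edge[:,:2]**2).sum(1),rcond=None)[0]
print("disc",s[:2],np.sqrt(s[2]+s[0]**2+s[1]**2))
c=s[:2]
rows=[]
for z in (.057,.035):
    o=ortho(im,K,E,c,z,.018)[:,:,::-1].astype(float); o=np.clip((o-15)*2.2,0,255).astype(np.uint8)
    cv2.circle(o,(200,200),int(10.5/36*400),(0,255,0),1); cv2.circle(o,(200,200),int(5/36*400),(0,255,255),1)
    rows.append(o)
cv2.imwrite("pics/o1.png",np.hstack(rows))
E
```

```text
tip [ 0.596  -0.0033  0.0775] rib ends [ 0.5541 -0.0136  0.014 ] [ 0.5695 -0.0101  0.014 ]
disc [ 0.59755643 -0.00437052] 0.05320292075357628
```

View pics/o1.png

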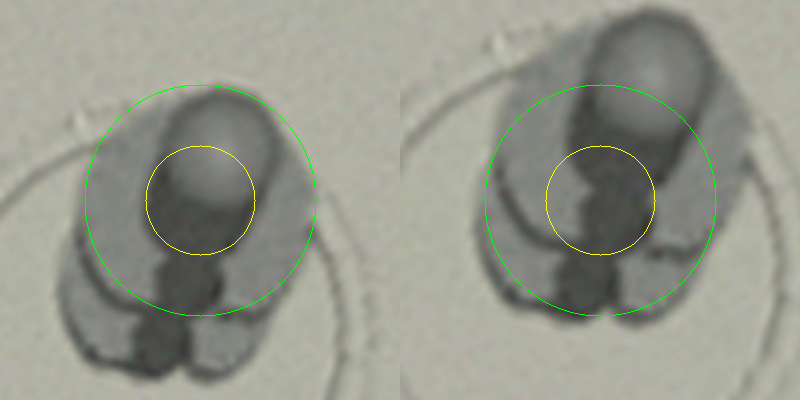

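Ortho view: the upper notch centre lies at about (189,285) and the lower at (586,280) in its half. So the notches point about 0.12 and 0.16 rad from world -x toward +y. Next, the spring.

```bash
python3 -m handwheel '[{"tx":33,"ty":14,"tz":4,"roll":0},{"tx":33,"ty":14,"tz":4,"roll":0},{"tx":33,"ty":14,"tz":4,"roll":0},{"tx":33,"ty":14,"tz":4,"roll":0},{"tx":30,"ty":14,"tz":4,"roll":0},{"tx":0,"ty":0,"tz":0,"roll":0},{"tx":0,"ty":0,"tz":0,"roll":0},{"tx":0,"ty":0,"tz":0,"roll":0}]'
python3 - <<'E'
from snap import *
snap('s2',(.452,.11,.04))
from ortho import *
im,d,K,E=load("s2")
rows=[]
for z in (.0565,):
    o=ortho(im,K,E,(.452,.1103),z,.024)[:,:,::-1].astype(float); o=np.clip((o-10)*2,0,255).astype(np.uint8)
    cv2.circle(o,(200,200),int(16/48*400),(0,255,0),1); cv2.circle(o,(200,200),int(7/48*400),(0,255,255),1); rows.append(o)
v,u=proj((.452,.1103,.04),K,E)[::-1].astype(int)
c=cv2.resize(im[v-50:v+50,u-50:u+50,::-1],(400,400),interpolation=cv2.INTER_CUBIC); c=np.clip(c.astype(float)*1.8,0,255).astype(np.uint8)
cv2.imwrite("pics/o2.png",np.hstack(rows+[c]))
P=cloud(d,K,E); m=(np.hypot(P[...,0]-.452,P[...,1]-.11)<.03)&(P[...,2]>.05)
q=P[m]; print(len(q),cv2.minEnclosingCircle(q[:,:2].astype(np.float32)),np.percentile(q[:,2],95))
E
```

```text
t: 2.67
tool_pos: [0.4408, 0.1212, 0.182]
tool_rot: [0.406, 3.113, 0.0]
contact_force: [0.3, -0.7, -0.2]
opening: 0.0849
grip_force: 0.0
s2 crop origin 231 179 scale 5 centre 311 239
8603 ((0.4453238248825073, 0.11380423605442047), 0.023009970784187317) 0.26988157558595377
```

View pics/o2.png

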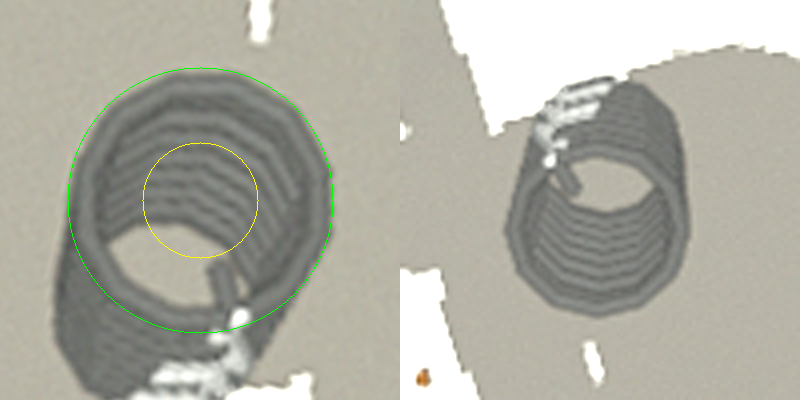

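The bent end in the ortho runs from (217,265) to (232,305) about centre (200,200), so it lies 0.28 rad from -x toward -y. It has to turn about +0.41 of tool roll. The spring centre at (0.452, 0.110) is confirmed, so I'll grasp it.

```bash
python3 -m handwheel '[{"tx":-13.6,"ty":-7.6,"tz":20,"roll":0},{"tx":0,"ty":0,"tz":35,"roll":0},{"tx":0,"ty":0,"tz":35,"roll":0},{"tx":0,"ty":0,"tz":30,"roll":0},{"tx":0,"ty":0,"tz":18,"roll":0},{"tx":0,"ty":0,"tz":13,"roll":0},{"tx":0,"ty":0,"tz":0,"roll":0},{"tx":0,"ty":0,"tz":0,"roll":0},{"tx":0,"ty":0,"tz":0,"roll":0}]' 55
```

```text
t: 3.47
tool_pos: [0.4536, 0.1094, 0.0316]
tool_rot: [0.409, 3.113, 0.001]
contact_force: [-0.3, -0.0, -0.9]
opening: 0.0553
grip_force: 0.0
```

```bash
python3 -m handwheel '[{"tx":0,"ty":0,"tz":0,"roll":0},{"tx":0,"ty":0,"tz":0,"roll":0},{"tx":0,"ty":0,"tz":0,"roll":0},{"tx":0,"ty":0,"tz":0,"roll":0},{"tx":0,"ty":0,"tz":0,"roll":0},{"tx":0,"ty":0,"tz":0,"roll":0}]' 25 40; python3 -m handwheel '[{"tx":0,"ty":0,"tz":-20,"roll":0},{"tx":0,"ty":0,"tz":-30,"roll":0},{"tx":0,"ty":0,"tz":-30,"roll":0},{"tx":0,"ty":0,"tz":-20,"roll":0},{"tx":0,"ty":0,"tz":0,"roll":0.1},{"tx":0,"ty":0,"tz":0,"roll":0.1},{"tx":0,"ty":0,"tz":0,"roll":0.1},{"tx":0,"ty":0,"tz":0,"roll":0.1},{"tx":0,"ty":0,"tz":0,"roll":0},{"tx":0,"ty":0,"tz":0,"roll":0},{"tx":0,"ty":0,"tz":0,"roll":0}]'
python3 - <<'E'
from snap import *
o=ctrl.get_obs(); T=R.from_rotvec(o["tool_rot"]).as_matrix(); print(o["tool_pos"],T.round(3).tolist(), o["contact_force"])
snap('s3',o["tool_pos"]+T[:,2]*.0,half=75,scale=4)
E
```

```text
t: 3.97
tool_pos: [0.4528, 0.1098, 0.0309]
tool_rot: [0.408, 3.113, 0.001]
contact_force: [1.4, -0.7, 1.5]
opening: 0.03
grip_force: 39.4
t: 4.88
tool_pos: [0.4518, 0.1097, 0.1299]
tool_rot: [-1.016, -2.972, 0.001]
contact_force: [0.2, -0.5, -1.1]
opening: 0.0296
grip_force: 39.9
[0.45176903 0.10968419 0.12989026] [[-0.791, 0.612, -0.001], [0.612, 0.791, -0.0], [0.001, -0.001, -1.0]] [ 0.15980261 -0.51431448 -1.13707986]
s3 crop origin 223 233 scale 4 centre 323 308
```

View pics/s3.png

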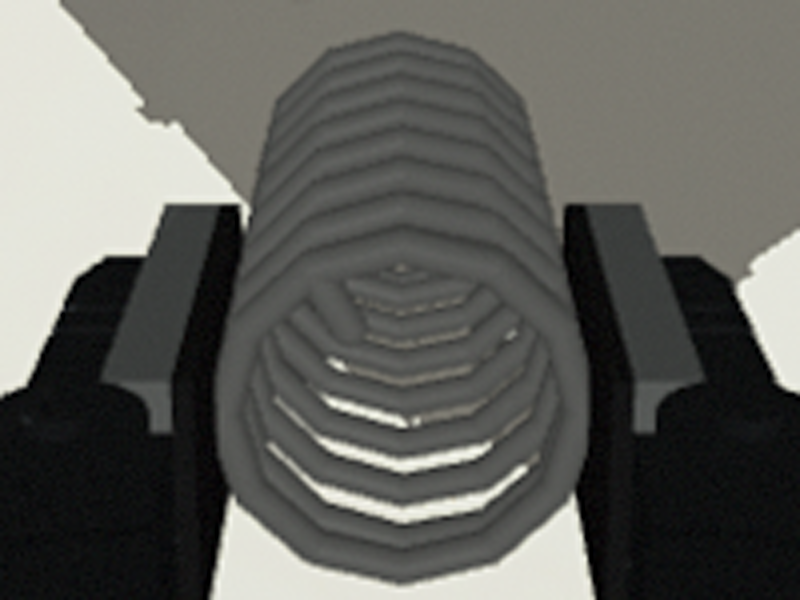

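The spring is held upright. In the 4× crop the top ring spans (217..588, 228..580) and its bent end runs from (318,285) to (347,338).

```bash
python3 - <<'E'
from ortho import *
im,d,K,E=load("s3"); f=np.load("pics/s3.npz"); t=f["p"]; T=R.from_rotvec(f["r"]).as_matrix()
z=t[2]+.0265
w=lambda a,b: onplane((223+a/4,233+b/4),z,K,E)
L,Rr,B,Tp=[w(*p) for p in [(217,385),(588,385),(403,581),(403,226)]]
print("widths",np.linalg.norm(L-Rr),np.linalg.norm(B-Tp))
c=np.array([*( (B+Tp)/2)[:2],z]); print("centre rel tool mm",1e3*T.T@(c-t), "world",c)
for p in [(318,285),(347,338),(333,312)]:
    v=(w(*p)-c)[:2]; a=np.arctan2(v[1],v[0]); print("radius",np.hypot(*v),"toward +y from -x",(np.pi-a+np.pi)%(2*np.pi)-np.pi)
tg=np.array([.5965,-.0037,c[2]]); print("shift tool mm",1e3*T.T@(tg-c))
E
```

```text
widths 0.0291471125508681 0.031079104500331124
centre rel tool mm [  3.39671113   0.10235801 -26.49750069] world [0.44917249 0.11184605 0.15639026]
radius 0.012501498997758844 toward +y from -x 0.10454973995051775
radius 0.007544149756154812 toward +y from -x 0.04038085634282362
radius 0.009973142320110534 toward +y from -x 0.08144814957698943
shift tool mm [-1.87229366e+02 -1.19529187e+00 -1.41524596e-01]
```

```bash
python3 - <<'E'
from ortho import *
im,d,K,E=load("s3"); f=np.load("pics/s3.npz"); t=f["p"]; T=R.from_rotvec(f["r"]).as_matrix()
P=cloud(d,K,E)
g=lambda a,b:(P[int(233+b/4),int(223+a/4)]-t)@T*1e3
for n,p in dict(B=(403,568),T=(403,238),L=(228,385),R=(577,385),TL=(290,285),tip=(343,328),BL=(290,530),BR=(520,530),fingL=(140,400),padtop=(200,300)).items(): print(n,g(*p).round(1))
E
```

```text
B [-12.6  -0.1 -24. ]
T [ 17.2  -0.2 -24.4]
L [  4.6 -13.8 -24.8]
R [  4.9  13.8 -25.1]
TL [ 13.1  -9.  -24.2]
tip [  9.1  -4.9 -23.9]
BL [ -8.5  -9.3 -24.6]
BR [ -8.7   9.7 -24.3]
fingL [ 13.1 -17.7 -42.8]
padtop [ 11.9 -15.9 -24.6]
```

```bash
python3 -m handwheel '[{"tx":-37,"ty":0,"tz":0,"roll":0},{"tx":-37,"ty":0,"tz":0,"roll":0},{"tx":-37,"ty":0,"tz":0,"roll":0},{"tx":-37,"ty":0,"tz":0,"roll":0},{"tx":-37,"ty":-1,"tz":8,"roll":0.05},{"tx":0,"ty":0,"tz":0,"roll":0},{"tx":0,"ty":0,"tz":0,"roll":0},{"tx":0,"ty":0,"tz":0,"roll":0}]'
python3 - <<'E'
from snap import *
o=ctrl.get_obs(); T=R.from_rotvec(o["tool_rot"]).as_matrix(); print(o["tool_pos"],T[:,0])
snap('s4',o["tool_pos"],half=75,scale=4)
rows=[]
for n in ("side","top"):
    im,d=optics.get_image(n); np.savez(f"pics/{n}4.npz",im=im,d=d); K,E=ext(n)
    u,v=proj((.597,-.004,.09),K,E).astype(int); rows.append(cv2.resize(im[v-45:v+45,u-36:u+36,::-1],(320,400),interpolation=cv2.INTER_CUBIC))
s=cv2.imread("pics/s4.png"); rows=[cv2.resize(r,(320,400)) for r in rows]
cv2.imwrite("pics/o4.png",np.hstack(rows))
E
```

```text
t: 5.6
tool_pos: [0.5971, -0.0045, 0.1217]
tool_rot: [-1.092, -2.944, 0.0]
contact_force: [-0.7, -0.0, -1.2]
opening: 0.0301
grip_force: 40.0
[ 0.59712113 -0.00452575  0.12167011] [-0.75821847  0.65199877  0.00153174]
s4 crop origin 223 233 scale 4 centre 323 308
```

View pics/o4.png

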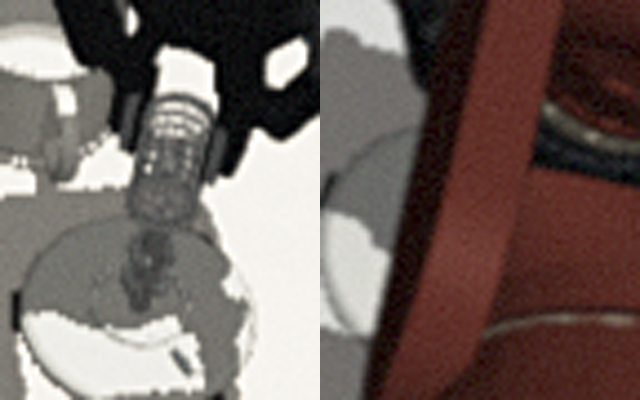

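Side view: the spring hangs over the rod and in line with it. Spring axis (178,105)→(160,205), collar at (152,240). I'll check the other axis with side depth.

```bash
python3 - <<'E'
from h import *
from scipy.optimize import least_squares
K,E=ext("side")
def fit(tag,c,lo,hi,r,rad,edge=False):
    f=np.load(f"pics/{tag}.npz"); P=cloud(f["d"],K,E)
    m=(np.hypot(P[...,0]-c[0],P[...,1]-c[1])<rad)&(P[...,2]>lo)&(P[...,2]<hi); q=P[m][:,:2]
    s=least_squares(lambda x:np.hypot(q[:,0]-x[0],q[:,1]-x[1])-r,c,loss="soft_l1",f_scale=.001)
    print(tag,len(q),s.x.round(4),"rms",np.sqrt((s.fun**2).mean()).round(4))
fit("side0",(.452,.110),.01,.05,15.5e-3,.022)
fit("side4",(.597,-.004),.094,.125,15.5e-3,.022)
fit("side0",(.597,-.004),.030,.0345,10.5e-3,.016)
fit("side0",(.597,-.004),.052,.0565,10.5e-3,.016)
fit("side0",(.597,-.004),.06,.078,5e-3,.016)
E
```

```text
side0 259 [0.4536 0.1095] rms 0.0016
side4 161 [ 0.5976 -0.0036] rms 0.0017
side0 21 [ 0.6004 -0.0061] rms 0.0025
side0 32 [ 0.6    -0.0055] rms 0.0024
side0 32 [ 0.5984 -0.005 ] rms 0.0009
```

```bash
python3 -m handwheel '[{"tx":-1.3,"ty":0,"tz":0,"roll":0},{"tx":0,"ty":0,"tz":5,"roll":0},{"tx":0,"ty":0,"tz":5,"roll":0},{"tx":0,"ty":0,"tz":5,"roll":0},{"tx":0,"ty":0,"tz":5,"roll":0},{"tx":0,"ty":0,"tz":0,"roll":0},{"tx":0,"ty":0,"tz":0,"roll":0}]';python3 -m handwheel '[{"tx":0,"ty":0,"tz":4,"roll":0},{"tx":0,"ty":0,"tz":3,"roll":0},{"tx":0,"ty":0,"tz":2,"roll":0},{"tx":0,"ty":0,"tz":0,"roll":0},{"tx":0,"ty":0,"tz":0,"roll":0}]'
```

```text
t: 6.33
tool_pos: [0.5981, -0.0054, 0.1014]
tool_rot: [-1.093, -2.944, 0.001]
contact_force: [0.1, -0.4, -0.2]
opening: 0.0297
grip_force: 40.0
t: 6.75
tool_pos: [0.5985, -0.0055, 0.0931]
tool_rot: [-1.093, -2.945, 0.0]
contact_force: [0.3, 0.6, -1.7]
opening: 0.03
grip_force: 40.0
```

```bash
python3 -m handwheel '[{"tx":0,"ty":0,"tz":2,"roll":0},{"tx":0,"ty":0,"tz":2,"roll":0},{"tx":0,"ty":0,"tz":2,"roll":0},{"tx":0,"ty":0,"tz":2,"roll":0},{"tx":0,"ty":0,"tz":1,"roll":0},{"tx":0,"ty":0,"tz":0,"roll":0},{"tx":0,"ty":0,"tz":0,"roll":0},{"tx":0,"ty":0,"tz":0,"roll":0}]';python3 -c "
from h import *
o=ctrl.get_obs();print(o['contact_force'],o['wrist_torque'])"
```

```text
t: 7.42
tool_pos: [0.5987, -0.0055, 0.0844]
tool_rot: [1.093, 2.945, 0.0]
contact_force: [-0.5, -0.1, -2.2]
opening: 0.0296
grip_force: 40.0
[-0.54986796 -0.10231417 -2.22220297] [0.0493371  0.0234127  0.02934145]
```

```bash
python3 -m handwheel '[{"tx":0,"ty":0,"tz":2,"roll":0},{"tx":0,"ty":0,"tz":2,"roll":0},{"tx":0,"ty":0,"tz":1,"roll":0},{"tx":0,"ty":0,"tz":0,"roll":0},{"tx":0,"ty":0,"tz":0,"roll":0},{"tx":0,"ty":0,"tz":0,"roll":0}]';python3 -m handwheel '[{"tx":0,"ty":0,"tz":2,"roll":0},{"tx":0,"ty":0,"tz":2,"roll":0},{"tx":0,"ty":0,"tz":2,"roll":0},{"tx":0,"ty":0,"tz":0,"roll":0},{"tx":0,"ty":0,"tz":0,"roll":0},{"tx":0,"ty":0,"tz":0,"roll":0}]'
```

```text
t: 7.92
tool_pos: [0.5986, -0.0055, 0.0793]
tool_rot: [-1.093, -2.945, 0.0]
contact_force: [-0.6, -0.4, -0.5]
opening: 0.0295
grip_force: 40.0
t: 8.42
tool_pos: [0.5986, -0.0055, 0.0732]
tool_rot: [-1.093, -2.945, 0.0]
contact_force: [0.3, -0.5, -0.0]
opening: 0.0299
grip_force: 40.0
```

```bash
python3 -m handwheel '[{"tx":0,"ty":0,"tz":2,"roll":0.03},{"tx":0,"ty":0,"tz":2,"roll":0},{"tx":0,"ty":0,"tz":2,"roll":0},{"tx":0,"ty":0,"tz":2,"roll":0},{"tx":0,"ty":0,"tz":2,"roll":0},{"tx":0,"ty":0,"tz":0,"roll":0},{"tx":0,"ty":0,"tz":0,"roll":0},{"tx":0,"ty":0,"tz":0,"roll":0}]';python3 -m handwheel '[{"tx":0,"ty":0,"tz":1,"roll":0},{"tx":0,"ty":0,"tz":1,"roll":0},{"tx":0,"ty":0,"tz":0,"roll":0},{"tx":0,"ty":0,"tz":0,"roll":0},{"tx":0,"ty":0,"tz":0,"roll":0}]';python3 -c "
from h import *
o=ctrl.get_obs();print(o['contact_force'],o['wrist_torque'])"
```

```text
t: 9.08
tool_pos: [0.5987, -0.0055, 0.0634]
tool_rot: [1.137, 2.928, -0.0]
contact_force: [-0.0, -0.1, -0.9]
opening: 0.0301
grip_force: 40.0
t: 9.5
tool_pos: [0.5986, -0.0055, 0.0613]
tool_rot: [-1.137, -2.928, 0.0]
contact_force: [0.4, 0.0, -1.6]
opening: 0.0292
grip_force: 40.0
[ 0.40812513  0.04467004 -1.58682431] [0.0200987  0.04990637 0.01051295]
```

```bash
python3 -m handwheel '[{"tx":0,"ty":0,"tz":2,"roll":0},{"tx":0,"ty":0,"tz":2,"roll":0},{"tx":0,"ty":0,"tz":2,"roll":0},{"tx":0,"ty":0,"tz":2,"roll":0},{"tx":0,"ty":0,"tz":0,"roll":0},{"tx":0,"ty":0,"tz":0,"roll":0},{"tx":0,"ty":0,"tz":0,"roll":0}]';python3 -m handwheel '[{"tx":0,"ty":0,"tz":2,"roll":0},{"tx":0,"ty":0,"tz":2,"roll":0},{"tx":0,"ty":0,"tz":2,"roll":0},{"tx":0,"ty":0,"tz":2,"roll":0},{"tx":0,"ty":0,"tz":0,"roll":0},{"tx":0,"ty":0,"tz":0,"roll":0},{"tx":0,"ty":0,"tz":0,"roll":0}]'
```

```text
t: 10.08
tool_pos: [0.5986, -0.0055, 0.0533]
tool_rot: [-1.137, -2.929, -0.0]
contact_force: [0.5, 0.5, -0.4]
opening: 0.03
grip_force: 40.0
t: 10.67
tool_pos: [0.5986, -0.0055, 0.0453]
tool_rot: [1.137, 2.929, -0.0]
contact_force: [0.6, 0.5, -0.0]
opening: 0.0299
grip_force: 40.0
```

```bash
python3 -m handwheel '[{"tx":0,"ty":0,"tz":1,"roll":0},{"tx":0,"ty":0,"tz":1,"roll":0},{"tx":0,"ty":0,"tz":1,"roll":0},{"tx":0,"ty":0,"tz":0,"roll":0},{"tx":0,"ty":0,"tz":0,"roll":0},{"tx":0,"ty":0,"tz":0,"roll":0}]';python3 -m handwheel '[{"tx":0,"ty":0,"tz":1,"roll":0},{"tx":0,"ty":0,"tz":1,"roll":0},{"tx":0,"ty":0,"tz":0,"roll":0},{"tx":0,"ty":0,"tz":0,"roll":0},{"tx":0,"ty":0,"tz":0,"roll":0}]'
```

```text
t: 11.17
tool_pos: [0.5988, -0.0055, 0.0426]
tool_rot: [1.137, 2.928, 0.0]
contact_force: [-0.9, -0.2, 0.7]
opening: 0.0296
grip_force: 40.1
t: 11.58
tool_pos: [0.5988, -0.0055, 0.0406]
tool_rot: [1.137, 2.928, 0.0]
contact_force: [-0.8, -0.6, 1.9]
opening: 0.0298
grip_force: 40.2
```

```bash
python3 -m handwheel '[{"tx":0,"ty":0,"tz":-1,"roll":0},{"tx":0,"ty":0,"tz":-1,"roll":0},{"tx":0,"ty":0,"tz":0,"roll":0},{"tx":0,"ty":0,"tz":0,"roll":0}]'; python3 -m handwheel '[{"tx":0,"ty":0,"tz":0,"roll":0},{"tx":0,"ty":0,"tz":0,"roll":0},{"tx":0,"ty":0,"tz":0,"roll":0},{"tx":0,"ty":0,"tz":0,"roll":0},{"tx":0,"ty":0,"tz":0,"roll":0}]' 46; python3 -m handwheel '[{"tx":0,"ty":0,"tz":-8,"roll":0},{"tx":0,"ty":0,"tz":-20,"roll":0},{"tx":0,"ty":0,"tz":-30,"roll":0},{"tx":0,"ty":0,"tz":-35,"roll":0},{"tx":0,"ty":0,"tz":-35,"roll":0},{"tx":15,"ty":0,"tz":-20,"roll":0},{"tx":0,"ty":0,"tz":0,"roll":0},{"tx":0,"ty":0,"tz":0,"roll":0},{"tx":0,"ty":0,"tz":0,"roll":0}]'
python3 - <<'E'
from snap import *
snap('p5',(.597,-.0035,.04))
from ortho import *
im,d,K,E=load("p5"); P=cloud(d,K,E); m=(np.hypot(P[...,0]-.597,P[...,1]+.0035)<.022)&(P[...,2]>.03)&(P[...,2]<.1)
q=P[m]; print(np.percentile(q[:,2],[50,80,95,99,100]).round(4))
E
```

```text
t: 11.92
tool_pos: [0.5987, -0.0055, 0.0423]
tool_rot: [1.137, 2.928, 0.0]
contact_force: [0.1, -0.3, 1.4]
opening: 0.03
grip_force: 40.2
t: 12.33
tool_pos: [0.5984, -0.0054, 0.042]
tool_rot: [-1.137, -2.928, 0.0]
contact_force: [0.3, 0.6, 0.1]
opening: 0.0459
grip_force: 0.0
t: 13.08
tool_pos: [0.5871, 0.0047, 0.1897]
tool_rot: [-1.137, -2.928, 0.001]
contact_force: [0.1, 0.0, 0.3]
opening: 0.0463
grip_force: 0.0
p5 crop origin 244 176 scale 5 centre 324 236
[0.0601 0.0692 0.078  0.0797 0.0809]
```

View pics/p5.png

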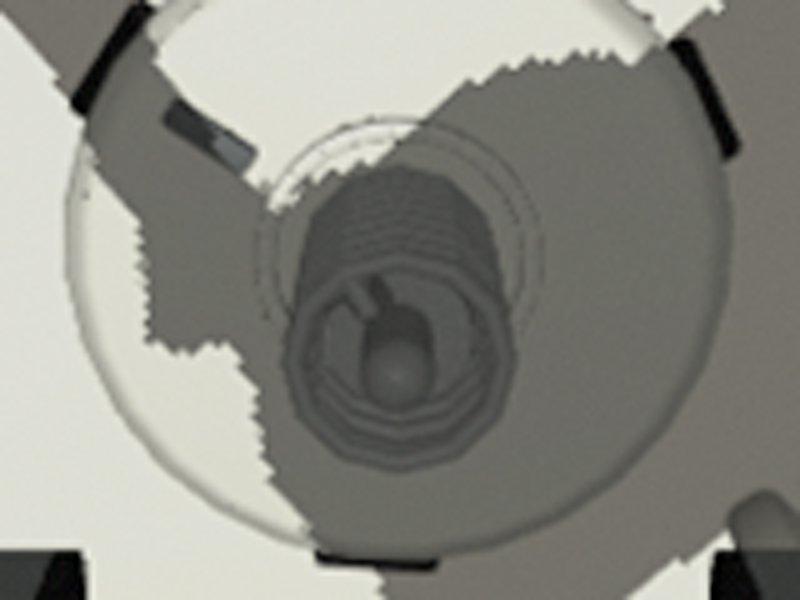

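The p5 view (crop at 5×) shows the spring standing on the base inside the rim. Its top ring is centred at about (400,362), with the rod tip inside at (397,375). Depth puts the ring at about 0.07 m, which is fully home, and the gripper is clear.

```bash
python3 -c "
from station import ctrl
print(ctrl.finish_job())"
```

```text
the job is handed in; nothing more can be done
None
```

The spring stands fully home on the chopper base: it passed both collar notches without snagging and was released with the gripper clear, the mug, salt shaker and pod were never approached, and I handed the job in at about 13 s.

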